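Back off the left-hand arbor nut and stow the slotted clamp plate

ROBOT

A 6-joint arm with a two-finger parallel gripper is mounted at the origin on the work surface. World frame = base frame: x ahead of the robot, y to its left, z up, the work surface at z = 0. Lengths are in m, angles in rad, forces in N, time in s.
With the tool pointing down it reaches from about 0.425 to 0.95 m from the base axis. Payload 14.7 kg.
Tool frame: the origin (TCP) lies midway between the tips of the shut fingers; the grasp point (between the pads) lies 19 mm behind it; z points along the fingers, y is the direction in which the jaws open and shut (so a half turn about z gives the same grasp; the last joint's range is limited). The gripper opens to 85 mm and grips with 20 to 120 N. Pads are 22 mm wide; open, the fingers measure 114 mm over their backs; the gripper's body (76 mm by 85 mm) begins 54 mm behind the grasp point. The pads swing forward as they close: fully open they stand 13 mm farther back than shut.
Start: joints at [1.205, 0.48, 1.596, -0, 1.065, -0.047], TCP at [0.204, 0.617, 0.231] pointing down, gripper open.
Joint ranges: [-2.75, 2.75], [-0.82, 2.05], [0.23, 2.67], [-1.56, 4.7], [0.09, 2.69], [-2.92, 2.92]. Speed limits (rad/s): [1.89, 1.89, 2.39, 3.01, 3.01, 3.01].

INTERFACE

Orientations are given as a unit quaternion [x, y, z, w].
In Python, from workcell import bot gives the robot as it stands. The module is installed in compiled form; this text tells all that it offers.
- The arm moves only by the tool jog_arm, never from a script. Its argument "targets" is text: rows parted by semicolons, each of 7 numbers parted by spaces: the shift along the world's x, y, z in m, then the turn, a rotation vector about the world's x, y, z in degrees, then the closure in counts, from 0 (fully open) to 255 (shut). A call has 1 to 8 rows; each row is the pose to reach, as a shift and turn from the pose measured when the call began; what a row does not reach only later rows make up. A row lasts 1/10 s, in which the tool goes at most 50 mm and 8.59 degrees, less where a joint would pass 70% of its speed; a pose out of reach is approached as far as the arm can. A call with a gripper value outside its range is refused whole. The fingers move at their own pace and stop on an object; "newtons" is the grip in N (left out, the last holds). Time passes only in rows, so rows that repeat a pose let the fingers close. It gives the time, the measured TCP pose, the force and the opening at its end, in the units of the state.
- bot.sense(): the state, without advancing time (a new reading comes with each control period).
- bot.grab_frame(name): name is "side" or "top"; returns a dict with "pixels" (480x640x3 uint8, red, green, blue), "intrinsics" (3x3 intrinsics, pixels), "dist_coeffs" ([k1, k2, p1, p2, k3] as OpenCV has them; the pictures are not rectified), "rvec" (rotation vector, rad) and "tvec" (3), from world to camera coordinates, as OpenCV has them. Camera axes: x right, y down, z forward; pixel columns grow to the right and rows downward; lengths in m; the calibration is good to about 2 mm. A picture is of the moment at which its call begins. There is no depth.
- bot.sign_off(): hands the job in, once; it reports no verdict.
Trained networks look in a picture, given as the dict that the camera call returned (one of the last four; its "shot" number tells which), for a name from the list of things; names that differ only in an ending like _2 or _b are one class to them, and where a whole thing is asked for, a point or a joint stands for the part that bears it (a point fixed in the world has none). Each returns a list of dicts, best first, with "score" (0 to 1); they miss things now and then, are a little off and sometimes report something else, mostly with a low value. They report only what shows in the picture. A call takes as long as a camera call. They do not tell look-alikes from the thing itself.
- bot.search_frame(target, picture): "centre" ([x, y, z] in m, in world coordinates, good to about 4 mm: the middle of the surface that is visible of it).
- bot.regions_of(target, picture): "mask" (480x640 bool, what is visible of it).
The state is a dict: "time_s": time; "q": joint angles; "joint_vel": joint speeds; "effort": joint torques, N m; "tcp_pos": TCP position; "tcp_rot": TCP orientation; "contact_force": force on the tool from outside, world axes, zero at the start; "torque": the same for the moment, N m; "width": finger opening in m.
Only numpy, scipy, OpenCV 4.12 (cv2) and the standard library are available. Lean on these libraries where they do the work, as an engineer would, in place of code of your own. Each camera call takes 0.05 s, during which the arm holds its last target.

TASK

The brake disc on the bench arbor is to be changed: its brass nut has a left-hand (reverse) thread, so unscrew it clockwise as seen from above until you feel it meet its stop, without tightening it first or wrenching it against the stop. Then draw the slotted aluminium clamp plate out from under it sideways by its red tab, without forcing it, and lay it flat, tab up, gently in the empty near bay of the grey parts tray. Leave the bearing and socket in the other bay and the grease jar where they are.

Things in the scene. Friction and masses are not known exactly. Their poses are not given: they have to be found in the camera images.
- arbor: Bench arbor stand, fixed: blue square housing 170 mm wide and 28 mm high, an upright steel spindle in its middle with a brake disc on it. Origin: on the spindle's axis at table height; z up; its x axis points the way the clamp plate's tab points at the start, which is the way the plate comes out.
- disc: Brake disc on the arbor: 200 mm diameter ring, its upper face 53 mm above the table; raised dark hat 116 mm diameter, top about 75 mm above the table, on which the plate lies. Origin: on the axis, near table height. It sits on stiff springs: clamped, it is pressed down up to 1.7 mm and pushes up with 9 to 16 N.
- spindle: The steel spindle, 18 mm diameter, upright on the arbor's axis, ending 135 mm above the table, above the nut. Origin: on its axis, 30 mm above the table; x along the arbor's x at rest. It stands in a torsion spring: it twists 0.33 rad per N m of torque on the nut and springs back. The torque on the nut must stay below 0.7 N m either way (0.23 rad of twist).
- nut_mid (a point): Middle of the brass hexagon of the nut, on its axis, about 100 mm above the table at the start. 32 mm across flats; the flats reach 15 mm above and below this point; grooved mark round the corners. Its x axis is square to one pair of flats, and so is every direction 60 degrees from it: grip there. It turns with the nut. The nut stays on the spindle.
- nut_lift: The same nut as a whole; round shoulder below the hexagon, 36 mm diameter, 5 mm high. Origin: on the axis at the shoulder's underside, 20 mm below nut_mid; keeps the spindle's axes. Left-hand thread: clockwise from above unscrews, rising 1.5 mm per rad. It needs 1.9 to 2.9 rad from the start to its upper stop (unknown how much), 0.1 to 0.3 N m on the way; at the stop the torque climbs steeply.
- plate: Slotted aluminium clamp plate, loose, 0.10 to 0.16 kg, on the disc's hat under the nut. Origin: on its underside, on the spindle's axis at the start; z up, x towards the tab. A 64 mm wide, 8 mm thick U from x = -28 to 34 mm, then a 28 mm wide, 8 mm thick tail to x = 98 mm. The nut's shoulder sits in a 39 mm square recess, 2 mm deep, in its top; the shoulder leaves it only in the nut's last 0.4 rad before the stop.
- plate_slot (a point): Mouth of the plate's slot, at plate x = -28 mm, 4 mm above its underside; axes as the plate's. The slot, 19.5 mm wide for the 18 mm spindle, is open to -x, so the plate comes out towards its own +x; after about 50 mm it is clear of the nut and may be lifted over the spindle's end. A close fit: if it rubs on the spindle, give way sideways; use under 10 N.
- plate_tab (a point): Grip point of the plate's upright red tab: 26 mm long along the plate's x, 12 mm thick along y, from 8 to 40 mm above the plate's underside; this point is at plate x = 83 mm, 28 mm above the underside. Axes as the plate's.
- tray: Grey steel parts tray, fixed, 230 mm (its x) by 190 mm (its y), walls and floor 5 mm thick, 32 mm high, a dividing wall along y in the middle. Origin: centre of its underside, z up. The bay on its -x side (nearer the robot) is empty, the other holds a bearing and a socket.
- tray_bay (a point): Centre of the empty bay's floor, 5 mm above the table. The bay is 107 mm (x) by 180 mm (y) inside, walls 27 mm above its floor. Axes as the tray's.
- bearing: Steel bearing ring, 52 mm diameter, 15 mm high, in the tray's far bay; leave alone. Origin under its centre.
- socket: Steel socket, 26 mm diameter, 36 mm high, standing in the tray's far bay; leave alone. Origin under its centre.
- grease: Grease jar, 72 mm diameter, 70 mm high; leave alone. Origin under its centre.
Not all that is in view belongs to the job. Leave any green or purple look-alike of the arbor alone.

How it is judged:
On the way, in this order (a step that is already met when the one before it is completed fails the run):
1. the nut is unscrewed to within about 0.15 rad of its upper stop (shoulder more than 83.4 mm above the arbor's underside), the plate still in place under it (z of nut_lift in the frame of arbor above 0.0834 m and horizontal distance between plate and spindle below 0.008 m), for 0.1 s.
2. the plate is drawn out sideways, still at the height of the disc's hat, until its slot is off the spindle (horizontal distance between plate and spindle above 0.036 m and height (world z) of plate below 0.09 m and x of plate in the frame of arbor above 0.03 m), for 0.02 s.
3. the plate is in the near bay (horizontal distance between plate_tab and tray below 0.16 m and z of plate in the frame of tray_bay below 0.006 m), for 0.1 s.
At the end, for the whole second after the job is handed in: The clamp plate lies flat (within 0.1 rad, underside within 4 mm of the bay's floor, tab up) and at rest inside the near bay of the tray, released, and the nut is still unscrewed (shoulder more than 83.2 mm above the arbor's underside) (z of plate in the frame of tray_bay between -0.004 and 0.004 m and angle between plate's own z axis and vertical below 0.1 rad and x of plate in the frame of tray_bay between -0.055 and 0.055 m and y of plate in the frame of tray_bay between -0.092 and 0.092 m and x of plate_tab in the frame of tray_bay between -0.055 and 0.055 m and y of plate_tab in the frame of tray_bay between -0.092 and 0.092 m and linear speed of plate below 0.02 m/s and z of nut_lift in the frame of arbor above 0.0832 m); the robot touches nothing.
It fails at once if the nut is tightened (shoulder less than 79 mm above the arbor's underside) (z of nut_lift in the frame of arbor below 0.079 m).
It fails at once if the nut is wrenched (spindle twisted more than 0.24 rad, 0.72 N m) (angle between the x axis of spindle and the x axis of arbor, either way round above 0.24 rad).
It fails at once if the plate is forced against the nut or the spindle (more than 30 N) (contact force between plate and spindle above 30 N).
It fails at once if the plate is dropped or thrown into the tray (faster than 0.4 m/s within 35 mm of the bay's floor) (z of plate in the frame of tray_bay below 0.035 m and horizontal distance between plate and tray_bay below 0.1 m and linear speed of plate above 0.4 m/s).
It fails at once if the bearing, the socket or the grease jar is moved more than 20 mm (distance of any of bearing, socket, grease from where it was at the start of the episode above 0.02 m).
It also fails if it takes over 72 s, if anything falls off the work surface, if the arm or the gripper's body presses on something with over 40 N, if the wrist force passes 120 N, or if a joint passes its speed limit or range.

## Working session

There is one attempt and no reset: what is moved stays moved. The work goes in short steps, Python scripts to look and compute and a tool call to move; the robot and the scene stay as the last step left them, time stands still between calls to the robot, and variables do not carry over. Pictures are saved under pics/ and viewed, and the job is handed in when it is done.

Besides the shell and the picture viewer there is one more tool, called after "Request:" as name(argument=value, ...) on one line, values as JSON. jog_arm: Moves the arm, as the interface text tells. Its arguments: {"type":"object","properties":{"targets":{"type":"string"},"newtons":{"type":"number"}},"required":["targets"]}

```bash
mkdir -p pics; ls; cat > h.py <<'E'
import numpy as np, cv2
from workcell import bot
def save(p,n): cv2.imwrite('pics/'+n, cv2.cvtColor(p['pixels'],cv2.COLOR_RGB2BGR))
def proj(p,X): return cv2.projectPoints(np.atleast_2d(np.array(X,float)),p['rvec'],p['tvec'],p['intrinsics'],p['dist_coeffs'])[0].reshape(-1,2)
def ray(p,uv):
    n=cv2.undistortPoints(np.array(uv,float).reshape(-1,1,2),p['intrinsics'],p['dist_coeffs']).reshape(-1,2)
    R=cv2.Rodrigues(np.array(p['rvec'],float))[0]; c=-R.T@np.array(p['tvec'],float).ravel()
    d=np.c_[n,np.ones(len(n))]@R
    return c,d
def atz(p,uv,z):
    c,d=ray(p,uv); return c+d*((z-c[2])/d[:,2])[:,None]
E
python3 - <<'E'
from h import *
s=bot.sense(); print(s)
t=bot.grab_frame('top'); save(t,'t0.png')
d=bot.grab_frame('side'); save(d,'s0.png')
for n in ['arbor','disc','nut_mid','plate','plate_tab','tray','bearing','socket','grease','spindle']:
  for q in (t,d):
    print(n,[(np.round(r['centre'],3).tolist(),round(r['score'],2)) for r in bot.search_frame(n,q)])
E
```

```text
pics
{'time_s': 0.0, 'q': array([ 1.20541384e+00,  4.80800657e-01,  1.59689308e+00, -1.03086869e-06,
        1.06511191e+00, -4.65743881e-02]), 'joint_vel': array([-0.00070274,  0.00053225, -0.00052768, -0.00273231,  0.00043415,
       -0.00122656]), 'effort': array([-6.22343487e-04, -9.50622296e+01, -4.30176508e+01,  2.93533458e-04,
        1.21363060e-02,  1.45674599e-04]), 'tcp_pos': array([0.2035444 , 0.61685832, 0.23068547]), 'tcp_rot': array([ 1.58729561e-01,  9.87321912e-01, -5.93766121e-04, -1.23602031e-04]), 'contact_force': array([-1.02364931, -0.21680433, -0.47158863]), 'torque': array([-0.0557549 , -0.02339599,  0.03964468]), 'width': 0.08507262016155465}
arbor [([0.5, 0.199, 0.052], 0.86), ([0.776, 0.308, 0.054], 0.59), ([0.494, 0.195, 0.118], 0.58), ([0.214, 0.319, 0.052], 0.55)]
arbor [([0.203, 0.284, 0.054], 0.9), ([0.481, 0.162, 0.051], 0.69), ([0.767, 0.276, 0.052], 0.67), ([0.49, 0.188, 0.104], 0.5)]
disc [([0.217, 0.32, 0.051], 0.91), ([0.504, 0.21, 0.052], 0.74), ([0.773, 0.302, 0.055], 0.68)]
disc [([0.475, 0.163, 0.056], 0.78), ([0.206, 0.3, 0.047], 0.69), ([0.
[... 422 characters left out ...]
, 0.113], 0.5)]
plate_tab [([0.468, 0.167, 0.083], 0.63)]
tray [([0.532, -0.176, 0.002], 0.9)]
tray [([0.522, -0.175, 0.005], 0.74), ([0.474, 0.167, 0.083], 0.58)]
bearing [([0.606, -0.212, 0.019], 0.6)]
bearing [([0.598, -0.219, 0.024], 0.79)]
socket [([0.704, -0.038, 0.071], 0.67), ([0.573, -0.134, 0.039], 0.43)]
socket [([0.572, -0.143, 0.033], 0.67), ([0.523, -0.176, 0.007], 0.47)]
grease [([0.705, -0.039, 0.069], 0.96)]
grease [([0.694, -0.057, 0.051], 0.76)]
spindle [([0.775, 0.312, 0.12], 0.76), ([0.494, 0.193, 0.117], 0.73), ([0.214, 0.324, 0.116], 0.56), ([0.493, 0.192, 0.119], 0.43)]
spindle [([0.213, 0.318, 0.111], 0.79), ([0.486, 0.19, 0.112], 0.72), ([0.777, 0.306, 0.109], 0.6)]
```

View pics/t0.png

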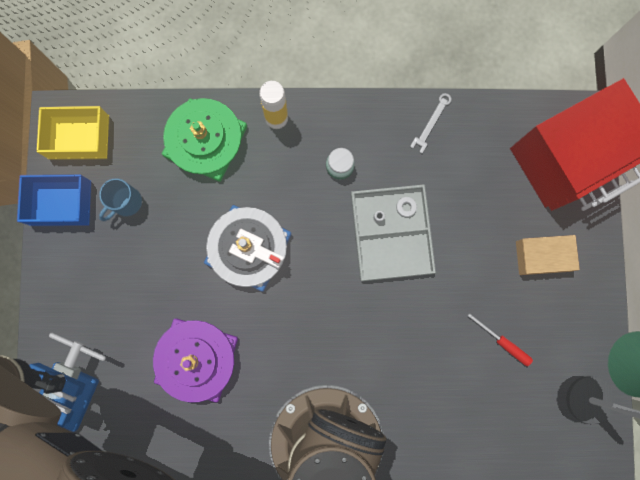

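View pics/s0.png

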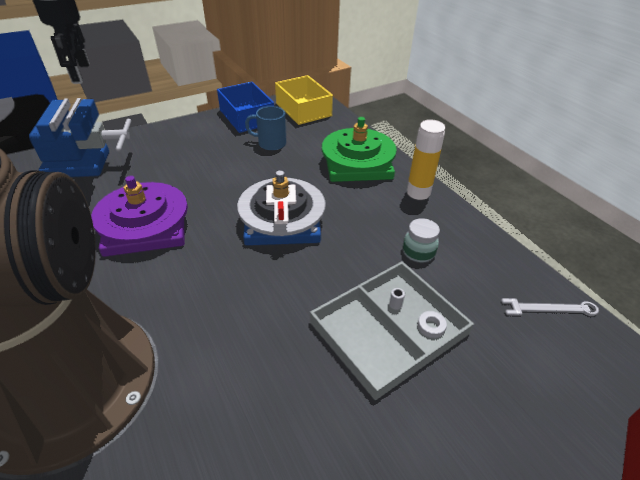

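The real arbor (blue housing, silver disc) is at about (247,247) in the top view, with the red tab at (275,260) pointing right and down, i.e. towards -y and slightly -x. The empty near bay is at about (397,257). I'll crop in for detail.

```bash
python3 - <<'E'
from h import *
t=cv2.imread('pics/t0.png'); s=cv2.imread('pics/s0.png')
a=cv2.resize(t[200:295,200:300],None,fx=6,fy=6,interpolation=cv2.INTER_CUBIC)
cv2.imwrite('pics/t0c.png',a)
cv2.imwrite('pics/s0c.png',cv2.resize(s[160:250,230:335],None,fx=7,fy=6.6,interpolation=cv2.INTER_CUBIC))
cv2.imwrite('pics/t0d.png',cv2.resize(t[170:295,340:450],None,fx=4.5,fy=4.5,interpolation=cv2.INTER_CUBIC))
E
```

```text
(no output)
```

View pics/t0c.png

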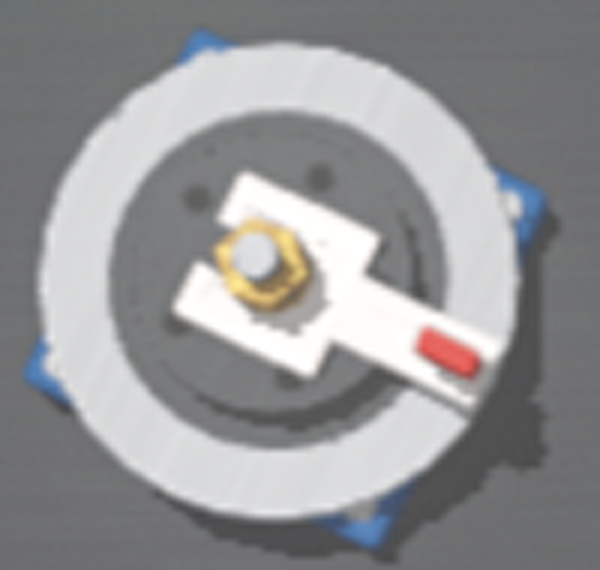

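View pics/s0c.png

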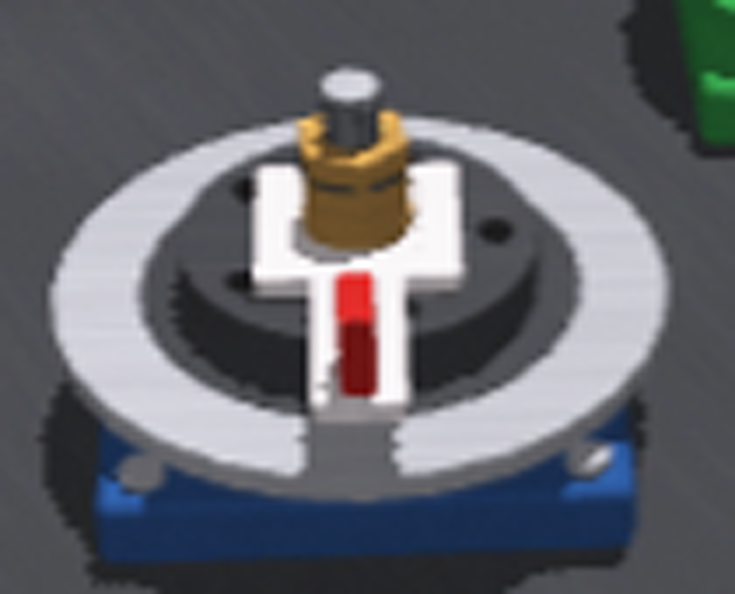

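View pics/t0d.png

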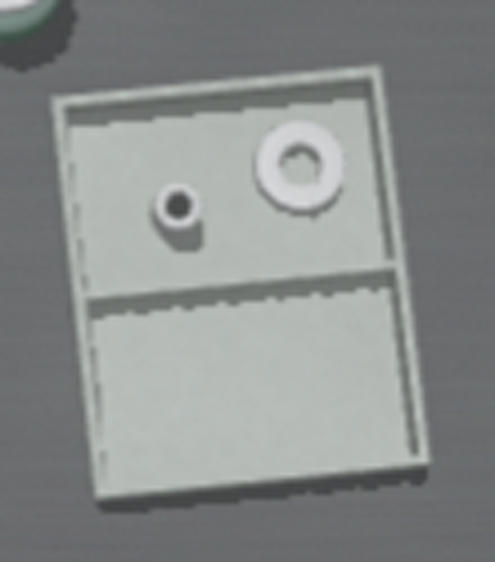

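```bash
cat > fit.py <<'E'
from h import *
from scipy.optimize import least_squares
def circ_fit(p,mask,z):
    cs,_=cv2.findContours(mask.astype(np.uint8),cv2.RETR_EXTERNAL,cv2.CHAIN_APPROX_NONE)
    c=max(cs,key=cv2.contourArea).reshape(-1,2)
    w=atz(p,c,z)[:,:2]
    f=lambda v: np.hypot(w[:,0]-v[0],w[:,1]-v[1])-v[2]
    r=least_squares(f,[*w.mean(0),0.1],loss='soft_l1',f_scale=0.0015)
    return r.x,np.median(abs(f(r.x)))
E
python3 - <<'E'
from fit import *
t=bot.grab_frame('top'); d=bot.grab_frame('side')
import pickle; pickle.dump((t,d),open('p0.pkl','wb'))
for q,n in ((t,'t'),(d,'d')):
  for k in ['disc','tray','nut_mid','plate','plate_tab','arbor','spindle']:
    for r in bot.regions_of(k,q)[:3]:
      ys,xs=np.nonzero(r['mask']); print(n,k,round(r['score'],2),xs.min(),xs.max(),ys.min(),ys.max(),len(xs))
c,dd=ray(t,[[320,240]]);print(c,ray(d,[[320,240]])[0])
for q,roi,n in ((t,(200,295,195,305),'t'),(d,(165,240,230,330),'d')):
  I=q['pixels'].astype(int); 
  hsv=cv2.cvtColor(q['pixels'],cv2.COLOR_RGB2HSV)
  m=np.zeros(I.shape[:2],bool); a=roi; 
  g=(I.min(2)>140); m[a[0]:a[1],a[2]:a[3]]=g[a[0]:a[1],a[2]:a[3]]
  print(n,circ_fit(q,m,0.053), m.sum())
E
```

```text
t disc 0.82 153 233 321 402 5027
t disc 0.81 207 285 207 285 3917
t disc 0.56 164 240 98 172 4295
t tray 0.83 351 434 185 281 6469
t tray 0.66 231 280 230 265 639
t nut_mid 0.62 182 197 355 369 126
t nut_mid 0.54 191 206 123 138 137
t nut_mid 0.45 237 252 237 252 146
t plate 0.95 231 280 230 265 689
t plate_tab 0.9 230 281 229 266 751
t arbor 0.84 162 246 98 181 4982
t arbor 0.77 154 237 320 401 5412
t spindle 0.58 190 206 121 138 226
t spindle 0.5 237 252 236 251 192
t spindle 0.46 180 197 355 369 206
d disc 0.96 91 186 182 241 4051
d disc 0.83 321 396 128 171 2447
d disc 0.63 237 323 178 235 3133
d tray 0.98 310 472 263 398 11388
d nut_mid 0.71 123 144 182 204 309
d nut_mid 0.64 354 367 123 140 204
d nut_mid 0.52 272 287 179 196 211
d plate_tab 0.67 266 294 185 223 651
d arbor 0.8 321 396 118 181 3446
d arbor 0.7 91 186 177 255 5631
d arbor 0.65 237 324 171 244 4380
d spindle 0.83 355 367 117 140 242
d spindle 0.69 124 143 175 204 437
d spindle 0.54 271 288 170 197 381
[0.32720986 0.03248747 1.49738908] [ 0.16490026 -0.53815118  0.6951076 ]
t (array([0.49615899, 0.19810418, 0.09937695]), np.float64(0.0007068608434949164)) 3334
d (array([0.49995432, 0.19589407, 0.0927163 ]), np.float64(0.004304761768983936)) 2039
```

```bash
cat > f2.py <<'E'
from fit import *
import pickle
from scipy.optimize import minimize
t,d=pickle.load(open('p0.pkl','rb'))
S=16
def render(q,polys,roi):
    y0,y1,x0,x1=roi; m=np.zeros(((y1-y0)*S,(x1-x0)*S),np.uint8)
    for P in polys:
        uv=(proj(q,P)+0.5-[x0,y0])*S
        cv2.fillPoly(m,[np.round(uv).astype(np.int32)],1)
    return cv2.resize(m.astype(np.float32),(x1-x0,y1-y0),interpolation=cv2.INTER_AREA)
def tf(P,x,y,a):
    P=np.array(P,float);c,s=np.cos(a),np.sin(a)
    return np.c_[x+c*P[:,0]-s*P[:,1],y+s*P[:,0]+c*P[:,1],P[:,2]]
def box(x0,x1,y0,y1,z0,z1):
    v=np.array([[x,y,z] for x in(x0,x1) for y in (y0,y1) for z in (z0,z1)])
    return v
def hullpoly(q,V):
    return V[cv2.convexHull(proj(q,V).astype(np.float32),returnPoints=False).ravel()] 
def hexv(r,z0,z1):
    return np.array([[r*np.cos(k),r*np.sin(k),z] for k in np.pi/6+np.arange(6)*np.pi/3 for z in (z0,z1)])
E
python3 - <<'E'
from f2 import *
# tab: red, top & side
res={}
for q,roi in ((t,(225,280,220,295)),(d,(165,235,240,325))):
    I=q['pixels'][roi[0]:roi[1],roi[2]:roi[3]].astype(float)
    red=np.clip((I[...,0]-np.maximum(I[...,1],I[...,2])-30)/60,0,1)
    brass=((I[...,0]-I[...,2])>45)&((I[...,1]-I[...,2])>20)
    white=np.clip((I.min(2)-215)/25,0,1)
    res[id(q)]=(red,brass.astype(float),white,roi)
    print(red.sum(),brass.sum(),white.sum())
def cost_plate(v):
    x,y,a=v[:3]; c=0
    for q in (t,):
        red,br,wh,roi=res[id(q)]
        z=0.083
        U=[[-.028,-.032,z],[.034,-.032,z],[.034,-.014,z],[.098,-.014,z],[.098,.014,z],[.034,.014,z],[.034,.032,z],[-.028,.032,z],[-.028,.00975,z],[0,.00975,z],[0,-.00975,z],[-.028,-.00975,z]]
        m=render(q,[tf(U,x,y,a)],roi)
        tab=tf(box(.070,.096,-.006,.006,.083,.115),x,y,a)
        mt=render(q,[hullpoly(q,tab)],roi)
        nut=render(q,[hullpoly(q,tf(hexv(.022,.083,.135),x,y,0))],roi)
        ok=(nut<.01)&(red==0)
        c+=((m-mt).clip(0)-wh)[ok].__pow__(2).sum()+((mt-red)**2).sum()
    return c
best=min((cost_plate([.496+dx,.198+dy,a]),dx,dy,a) for a in np.radians(np.arange(-140,-90,2)) for dx in (-.003,0,.003) for dy in (-.003,0,.003))
print(best)
r=minimize(cost_plate,[.496+best[1],.198+best[2],best[3]],method='Nelder-Mead',options=dict(initial_simplex=np.array([.496+best[1],.198+best[2],best[3]])+np.array([[0,0,0],[.003,0,0],[0,.003,0],[0,0,.05]])))
print(r.x,np.degrees(r.x[2]),r.fun)
# side red tab centroid check
for q in (t,d):
    red,br,wh,roi=res[id(q)]
    ys,xs=np.mgrid[roi[0]:roi[1],roi[2]:roi[3]]
    print('red c',(xs*red).sum()/red.sum(),(ys*red).sum()/red.sum(), proj(q,tf([[.083,0,.1],[.083,0,.115],[.083,0,.083]],*r.x)))
# nut
for (ax,ay) in ((.496,.198),(r.x[0],r.x[1])):
  for qs in ((t,),(d,),(t,d)):
    out=[]
    for a in range(0,60,3):
      bb=1e9
      for dx in (-.004,-.002,0,.002,.004):
        for dy in (-.004,-.002,0,.002,.004):
          c=0
          for q in qs:
            red,br,wh,roi=res[id(q)]
            m=render(q,[hullpoly(q,tf(hexv(.0185,.085,.115),ax+dx,ay+dy,np.radians(a)))],roi)
            sp=render(q,[hullpoly(q,np.array([[ax+dx+.009*np.cos(k),ay+dy+.009*np.sin(k),z] for k in np.arange(0,6.28,.3) for z in (.115,.135)]))],roi)
            c+=(((m-br)**2)[sp<.02]).sum()
          if c<bb: bb=c;bp=(dx,dy)
      out.append((round(float(bb),1),a,bp))
    print(sorted(out)[:5])
E
```

```text
50.0 111 587.44
111.71666666666665 232 297.76
(np.float64(95.7351069173177), 0, 0, np.float64(-2.0245819323134224))
[ 0.49556377  0.19781094 -2.01423111] -115.40694130906438 84.45476070149739
red c 273.88733333333334 258.20866666666666 [[274.52916478 258.48817481]
 [274.12568046 257.89739049]
 [274.97621829 259.14273414]]
red c 280.53766970013436 206.6753692376548 [[280.53418242 209.87121067]
 [280.20568703 204.21234601]
 [280.89711282 216.13277923]]
[(14.5, 45, (0, 0)), (15.0, 42, (0, 0)), (15.0, 48, (0, 0)), (15.2, 51, (0, 0)), (15.3, 54, (0, 0))]
[(30.5, 36, (-0.002, -0.004)), (31.2, 39, (-0.002, -0.004)), (33.3, 33, (-0.002, -0.004)), (34.3, 42, (-0.002, -0.004)), (35.6, 30, (-0.002, -0.004))]
[(55.7, 36, (0, 0)), (55.7, 39, (0, 0)), (57.5, 42, (0, 0)), (60.0, 33, (0, 0)), (60.6, 45, (0, 0))]
[(17.3, 39, (0.002, 0.002)), (17.4, 48, (0, 0)), (17.6, 51, (0, 0)), (17.7, 42, (0.002, 0.002)), (17.9, 45, (0, 0))]
[(33.3, 36, (0, -0.002)), (34.1, 39, (-0.002, -0.004)), (35.5, 33, (0, -0.002)), (36.1, 42, (-0.002, -0.004)), (37.9, 30, (-0.002, -0.004))]
[(59.0, 39, (0, 0)), (60.2, 36, (0, 0)), (60.7, 42, (0, 0)), (63.4, 45, (0, 0)), (63.8, 33, (0, 0))]
```

```bash
python3 - <<'E'
from f2 import *
ims=[]
for a in (33,39,45):
  for q,(x,y),roi in ((d,(.495,.195),(165,210,255,305)),(t,(.496,.198),(225,262,222,272))):
    k=8
    I=cv2.resize(cv2.cvtColor(q['pixels'],cv2.COLOR_RGB2BGR)[roi[0]:roi[1],roi[2]:roi[3]],None,fx=k,fy=k,interpolation=cv2.INTER_CUBIC)[:296,:400].copy()
    for V in (hexv(.0185,.085,.115),):
      W=(proj(q,tf(V,x,y,np.radians(a)))+.5-[roi[2],roi[0]])*k
      W=W.astype(int)
      for i in range(6):
        cv2.line(I,W[2*i],W[2*i+1],(0,255,0),1); cv2.line(I,W[2*i+1],W[(2*i+3)%12],(255,255,0),1)
    cv2.putText(I,str(a),(5,25),0,.8,(0,0,255),2)
    ims.append(I[:, :266] if 0 else cv2.resize(I,(266,197)) if 0 else I[40:290,60:320])
cv2.imwrite('pics/nut.png',np.vstack([np.hstack(ims[0::2]),np.hstack(ims[1::2])]))
E
```

```text
(no output)
```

View pics/nut.png

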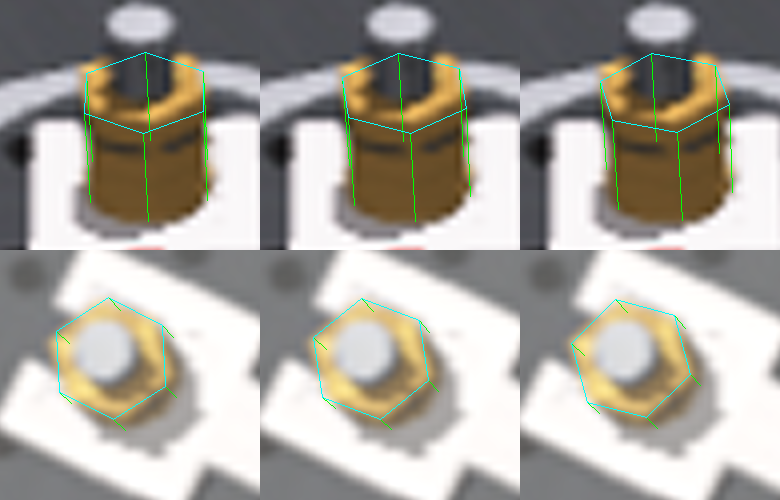

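```bash
python3 - <<'E'
from f2 import *
res={}
for q,roi in ((t,(175,290,340,445)),(d,(250,405,300,485))):
    I=q['pixels'][roi[0]:roi[1],roi[2]:roi[3]].astype(float)
    res[id(q)]=(np.clip((I.max(2)-112)/20,0,1),roi)
def cost(v,qs):
    c=0
    for q in qs:
        b,roi=res[id(q)]
        m=render(q,[hullpoly(q,tf(box(-.115,.115,-.095,.095,0.0,.032),*v))],roi)
        # compare filled: fill holes in b
        k=cv2.morphologyEx(b.astype(np.float32),cv2.MORPH_CLOSE,np.ones((9,9)))
        c+=((m-k)**2).sum()
    return c
for qs in ((t,),(d,),(t,d)):
    x0=np.array([.53,-.18,np.radians(4)])
    r=minimize(cost,x0,args=(qs,),method='Nelder-Mead',options=dict(initial_simplex=x0+np.array([[0,0,0],[.01,0,0],[0,.01,0],[0,0,.08]])))
    print(r.x,np.degrees(r.x[2]),r.fun)
# spindle top
for q,roi in ((t,(225,262,222,272)),(d,(165,185,265,300))):
    I=q['pixels'][roi[0]:roi[1],roi[2]:roi[3]].astype(int)
    print(proj(q,[[.496,.198,.135],[.4955,.197,.135],[.494,.195,.135]]))
E
```

```text
[ 0.53542071 -0.17661852  0.09490292] 5.437536723906621 36.68333435058594
[ 0.54629918 -0.16250011  0.09762116] 5.593280431118356 1632.938720703125
[ 0.53589567 -0.17357677  0.0964946 ] 5.528733046157719 2211.39892578125
[[241.87458102 242.06936099]
 [242.2947275  242.27714517]
 [243.13318673 242.90247916]]
[[279.42749825 172.60510234]
 [279.42309196 172.90591187]
 [279.20425005 173.57303578]]
```

Request:
jog_arm(targets="0.04 -0.055 0 0 0 4 0; 0.08 -0.1 0 0 0 8 0; 0.11 -0.15 0 0 0 12 0; 0.14 -0.2 0 0 0 16 0; 0.17 -0.25 -0.01 0 0 20 0; 0.2 -0.3 -0.02 0 0 24 0; 0.23 -0.34 -0.03 0 0 27 0; 0.26 -0.38 -0.03 0 0 27.3 0", newtons=50)

```text
time_s: 2.7
tcp_pos: [0.4283, 0.2865, 0.2068]
tcp_rot: [-0.08, 0.997, 0.0, 0.0]
contact_force: [1.1, 0.3, 1.2]
width: 0.0853
```

Request:
jog_arm(targets="0.03 -0.04 0 0 0 0 0; 0.06 -0.08 0 0 0 0 0; 0.067 -0.0895 0 0 0 0 0; 0.067 -0.0895 -0.02 0 0 0 0; 0.067 -0.0895 -0.03 0 0 0 0; 0.067 -0.0895 -0.03 0 0 0 0")

```text
time_s: 3.3
tcp_pos: [0.4941, 0.197, 0.1755]
tcp_rot: [-0.08, 0.997, -0.0, -0.001]
contact_force: [0.5, 0.7, 0.3]
width: 0.0853
```

```bash
python3 - <<'E'
from h import *
s=bot.sense(); print(s['tcp_pos'],s['tcp_rot'],s['q'],s['contact_force'],s['torque'])
d=bot.grab_frame('side'); save(d,'s1.png')
c=cv2.cvtColor(d['pixels'],cv2.COLOR_RGB2BGR)[60:270,200:360]
cv2.imwrite('pics/s1c.png',cv2.resize(c,None,fx=2.8,fy=2.8,interpolation=cv2.INTER_CUBIC))
E
```

```text
[0.49405372 0.19703617 0.1755197 ] [-8.00393156e-02  9.96790811e-01 -2.42904524e-04 -1.31436911e-03] [ 3.22376377e-01  3.86070222e-01  1.92265355e+00  2.14359240e-04
  8.35537417e-01 -1.40881414e+00] [0.51451292 0.73023868 0.25609572] [-0.06248814 -0.02465067 -0.02196754]
```

View pics/s1c.png

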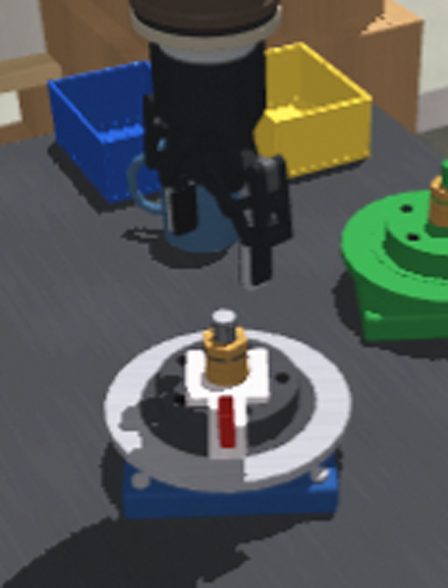

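The open jaws hover above and straddle the spindle top, at about (222,315) in the crop. Now descending over the nut.

Request:
jog_arm(targets="0.0015 0 -0.03 0 0 0 0; 0.0015 0 -0.06 0 0 0 0; 0.0015 0 -0.08 0 0 0 0; 0.0015 0 -0.087 0 0 0 0; 0.0015 0 -0.087 0 0 0 0")

```text
time_s: 3.85
tcp_pos: [0.4956, 0.1978, 0.0892]
tcp_rot: [-0.081, 0.997, -0.0, -0.001]
contact_force: [0.1, 0.0, -0.2]
width: 0.0852
```

Request:
jog_arm(targets="0 0 0 0 0 0 60; 0 0 0 0 0 0 110; 0 0 0 0 0 0 130", newtons=20)

```text
time_s: 4.15
tcp_pos: [0.4962, 0.198, 0.0902]
tcp_rot: [-0.081, 0.997, -0.0, -0.0]
contact_force: [-0.2, 0.1, 0.7]
width: 0.044
```

```bash
python3 - <<'E'
from h import *
s=bot.sense(); print(s['tcp_pos'],s['tcp_rot'],s['width'],s['contact_force'],s['torque'])
d=bot.grab_frame('side'); save(d,'s2.png')
c=cv2.cvtColor(d['pixels'],cv2.COLOR_RGB2BGR)[120:250,220:340]
cv2.imwrite('pics/s2c.png',cv2.resize(c,None,fx=4.5,fy=4.5,interpolation=cv2.INTER_CUBIC))
E
```

```text
[0.49621578 0.19803919 0.09021582] [-8.07551963e-02  9.96733863e-01 -4.89347586e-05 -4.50646355e-04] 0.044039141989438625 [-0.24874601  0.09365867  0.7225375 ] [ 0.03399715  0.02397955 -0.04534376]
```

View pics/s2c.png

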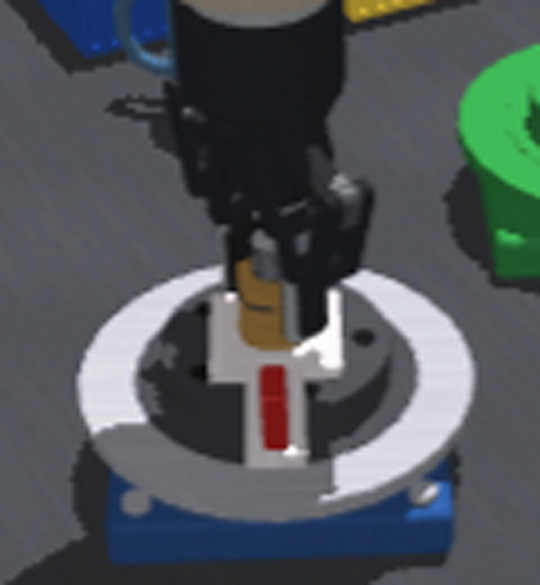

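The fingers straddle the hexagon, at about (265,300) in the crop, with clearance to the plate. Closing lightly.

Request:
jog_arm(targets="0 -0.0005 -0.001 0 0 0 150; 0 -0.0005 -0.001 0 0 0 180; 0 -0.0005 -0.001 0 0 0 200", newtons=20)

```text
time_s: 4.5
tcp_pos: [0.4969, 0.199, 0.0901]
tcp_rot: [-0.08, 0.997, 0.001, 0.001]
contact_force: [-4.3, 17.3, 11.4]
width: 0.0317
```

```bash
cat > st.py <<'E'
from h import *
s=bot.sense(); x,y,z,w=s['tcp_rot']
print('t',round(s['time_s'],2),'p',np.round(s['tcp_pos'],4),'ang',round(np.degrees(np.arctan2(1-2*(x*x+z*z),2*(x*y-w*z))),2),'tilt',np.round(np.degrees(np.arccos(1-2*(z*z+w*w))) if 0 else np.degrees(2*np.hypot(z,w)),2),'w',round(s['width'],4),'F',np.round(s['contact_force'],1),'T',np.round(s['torque'],3),'q6',round(s['q'][5],3))
E
python3 st.py
```

```text
t 4.5 p [0.4969 0.199  0.0901] ang 99.23 tilt 0.13 w 0.0317 F [-4.3 17.3 11.4] T [2.732 0.724 0.137] q6 -1.411
```

Request:
jog_arm(targets="0 0 0 0 0 0 200; 0 0 0 0 0 0 200; 0 0 0 0 0 0 200", newtons=50)

```text
time_s: 4.8
tcp_pos: [0.4968, 0.1994, 0.0903]
tcp_rot: [-0.08, 0.997, 0.001, 0.001]
contact_force: [-4.3, 6.3, 5.4]
width: 0.0311
```

```bash
python3 st.py
```

```text
t 4.8 p [0.4968 0.1994 0.0903] ang 99.22 tilt 0.15 w 0.0311 F [-4.3  6.3  5.4] T [0.949 0.68  0.095] q6 -1.411
```

Request:
jog_arm(targets="-0.0002 0.0003 0.0001 0 0 -3 200; -0.0004 0.0004 0.0002 0 0 -6 200; -0.0005 0.0005 0.0003 0 0 -10 200; -0.0005 0.0005 0.0004 0 0 -14 200")

```text
time_s: 5.2
tcp_pos: [0.4967, 0.1995, 0.0908]
tcp_rot: [0.043, 0.999, 0.001, 0.001]
contact_force: [2.4, -3.1, -1.6]
width: 0.0313
```

```bash
python3 st.py
```

```text
t 5.2 p [0.4967 0.1995 0.0908] ang 85.08 tilt 0.16 w 0.0313 F [ 2.4 -3.1 -1.6] T [-0.774 -0.228  0.192] q6 -1.162
```

Request:
jog_arm(targets="0 0 0.0001 0 0 -5 200; 0 0 0.0002 0 0 -10 200; 0 0 0.0004 0 0 -15 200; 0 0 0.0005 0 0 -20 200; 0 0 0.0007 0 0 -25 200; 0 0 0.0008 0 0 -30 200; 0 0 0.0009 0 0 -35 200; 0 0 0.001 0 0 -40 200")

```text
time_s: 6.0
tcp_pos: [0.4965, 0.1991, 0.0917]
tcp_rot: [0.384, 0.923, 0.0, 0.001]
contact_force: [-1.8, -1.1, -1.0]
width: 0.031
```

```bash
python3 st.py
```

```text
t 6.0 p [0.4965 0.1991 0.0917] ang 44.87 tilt 0.14 w 0.031 F [-1.8 -1.1 -1. ] T [-0.126  0.157  0.176] q6 -0.456
```

Request:
jog_arm(targets="0 0 0.0001 0 0 -5 200; 0 0 0.0002 0 0 -10 200; 0 0 0.0004 0 0 -15 200; 0 0 0.0005 0 0 -20 200; 0 0 0.0007 0 0 -25 200; 0 0 0.0008 0 0 -30 200; 0 0 0.0009 0 0 -35 200; 0 0 0.001 0 0 -40 200")

```text
time_s: 6.8
tcp_pos: [0.4963, 0.199, 0.0927]
tcp_rot: [0.678, 0.735, -0.0, 0.001]
contact_force: [-2.4, 1.9, 2.1]
width: 0.031
```

```bash
python3 st.py
```

```text
t 6.8 p [0.4963 0.199  0.0927] ang 4.66 tilt 0.13 w 0.031 F [-2.4  1.9  2.1] T [0.276 0.516 0.157] q6 0.248
```

Request:
jog_arm(targets="0 0 0.0001 0 0 -4 200; 0 0 0.0002 0 0 -8 200; 0 0 0.0003 0 0 -11 200; 0 0 0.0003 0 0 -13 200")

```text
time_s: 7.2
tcp_pos: [0.4962, 0.199, 0.093]
tcp_rot: [0.757, 0.653, -0.001, 0.001]
contact_force: [-2.1, 2.9, 1.8]
width: 0.0312
```

```bash
python3 st.py
```

```text
t 7.2 p [0.4962 0.199  0.093 ] ang -8.47 tilt 0.13 w 0.0312 F [-2.1  2.9  1.8] T [0.5   0.424 0.177] q6 0.477
```

Request:
jog_arm(targets="0 0 0.0001 0 0 -2 200; 0 0 0.0001 0 0 -5 200")

```text
time_s: 7.4
tcp_pos: [0.4962, 0.199, 0.0932]
tcp_rot: [0.786, 0.619, -0.001, 0.001]
contact_force: [-1.5, 3.6, 2.5]
width: 0.0311
```

```bash
python3 st.py
```

```text
t 7.4 p [0.4962 0.199  0.0932] ang -13.57 tilt 0.12 w 0.0311 F [-1.5  3.6  2.5] T [0.524 0.31  0.129] q6 0.566
```

Request:
jog_arm(targets="0 0 0.0001 0 0 -2 200; 0 0 0.0001 0 0 -5 200")

```text
time_s: 7.6
tcp_pos: [0.4961, 0.199, 0.0933]
tcp_rot: [0.812, 0.583, -0.001, 0.001]
contact_force: [-2.4, 2.6, 2.0]
width: 0.0309
```

```bash
python3 st.py
```

```text
t 7.6 p [0.4961 0.199  0.0933] ang -18.67 tilt 0.11 w 0.0309 F [-2.4  2.6  2. ] T [0.488 0.333 0.118] q6 0.654
```

Request:
jog_arm(targets="0 0 0.0001 0 0 -2 200; 0 0 0.0001 0 0 -5 200")

```text
time_s: 7.8
tcp_pos: [0.4961, 0.199, 0.0935]
tcp_rot: [0.838, 0.546, -0.001, 0.001]
contact_force: [-1.4, 3.3, 2.0]
width: 0.0312
```

```bash
python3 st.py
```

```text
t 7.8 p [0.4961 0.199  0.0935] ang -23.77 tilt 0.1 w 0.0312 F [-1.4  3.3  2. ] T [0.572 0.333 0.127] q6 0.743
```

Request:
jog_arm(targets="0 0 0.0001 0 0 -3 200; 0 0 0.0001 0 0 -5 200")

```text
time_s: 8.0
tcp_pos: [0.4961, 0.199, 0.0936]
tcp_rot: [0.861, 0.508, -0.001, 0.001]
contact_force: [-2.2, 2.8, 1.4]
width: 0.0311
```

```bash
python3 st.py
```

```text
t 8.0 p [0.4961 0.199  0.0936] ang -28.9 tilt 0.1 w 0.0311 F [-2.2  2.8  1.4] T [0.551 0.38  0.117] q6 0.832
```

Request:
jog_arm(targets="0 0 0.0001 0 0 -3 200; 0 0 0.0001 0 0 -5 200")

```text
time_s: 8.2
tcp_pos: [0.496, 0.199, 0.0937]
tcp_rot: [0.883, 0.469, -0.001, 0.0]
contact_force: [-0.9, 3.3, 0.2]
width: 0.031
```

```bash
python3 st.py
```

```text
t 8.2 p [0.496  0.199  0.0937] ang -34.04 tilt 0.09 w 0.031 F [-0.9  3.3  0.2] T [0.595 0.355 0.129] q6 0.921
```

Request:
jog_arm(targets="0 0 0.0001 0 0 -3 200; 0 0 0.0001 0 0 -5 200")

```text
time_s: 8.4
tcp_pos: [0.496, 0.1991, 0.0939]
tcp_rot: [0.903, 0.429, -0.001, 0.0]
contact_force: [-2.1, 3.0, 0.9]
width: 0.0309
```

```bash
python3 st.py
```

```text
t 8.4 p [0.496  0.1991 0.0939] ang -39.17 tilt 0.09 w 0.0309 F [-2.1  3.   0.9] T [0.57  0.323 0.17 ] q6 1.01
```

Request:
jog_arm(targets="0 0 0.0001 0 0 -2 200; 0 0 0.0001 0 0 -4 200")

```text
time_s: 8.6
tcp_pos: [0.496, 0.1991, 0.094]
tcp_rot: [0.918, 0.397, -0.001, 0.0]
contact_force: [-1.0, 3.5, 1.2]
width: 0.0311
```

```bash
python3 st.py
```

```text
t 8.6 p [0.496  0.1991 0.094 ] ang -43.27 tilt 0.08 w 0.0311 F [-1.   3.5  1.2] T [0.613 0.347 0.094] q6 1.081
```

Request:
jog_arm(targets="0 0 0.0001 0 0 -2 200; 0 0 0.0001 0 0 -5 200")

```text
time_s: 8.8
tcp_pos: [0.496, 0.1992, 0.094]
tcp_rot: [0.935, 0.355, -0.001, 0.0]
contact_force: [-0.9, 3.1, -0.2]
width: 0.0313
```

```bash
python3 st.py
```

```text
t 8.8 p [0.496  0.1992 0.094 ] ang -48.36 tilt 0.08 w 0.0313 F [-0.9  3.1 -0.2] T [0.625 0.247 0.355] q6 1.17
```

Request:
jog_arm(targets="0 0 0.0001 0 0 -2 200; 0 0 0.0001 0 0 -4 200")

```text
time_s: 9.0
tcp_pos: [0.4959, 0.1992, 0.0941]
tcp_rot: [0.947, 0.322, -0.001, 0.0]
contact_force: [0.5, 3.9, -2.2]
width: 0.031
```

```bash
python3 st.py
```

```text
t 9.0 p [0.4959 0.1992 0.0941] ang -52.43 tilt 0.08 w 0.031 F [ 0.5  3.9 -2.2] T [0.715 0.148 0.52 ] q6 1.241
```

Felt the stop: the torque climbed 0.09 → 0.36 → 0.52 N m after about 150 degrees. I'll relax the twist, then release.

Request:
jog_arm(targets="0 0 0 0 0 3 200; 0 0 0 0 0 6.5 200; 0 0 0 0 0 6.5 200")

```text
time_s: 9.3
tcp_pos: [0.4959, 0.1991, 0.094]
tcp_rot: [0.927, 0.376, -0.001, 0.0]
contact_force: [-0.9, 1.9, -2.0]
width: 0.0306
```

```bash
python3 st.py
```

```text
t 9.3 p [0.4959 0.1991 0.094 ] ang -45.87 tilt 0.08 w 0.0306 F [-0.9  1.9 -2. ] T [0.507 0.144 0.183] q6 1.126
```

Request:
jog_arm(targets="0 0 0 0 0 0 100; 0 0 0 0 0 0 40; 0 0 0 0 0 0 0; 0 0 0.03 0 0 0 0; 0 0 0.07 0 0 0 0; 0 0 0.1 0 0 0 0; 0 0 0.1 0 0 0 0")

```text
time_s: 10.0
tcp_pos: [0.4981, 0.1998, 0.1979]
tcp_rot: [0.927, 0.375, 0.002, 0.0]
contact_force: [1.5, 0.6, -0.3]
width: 0.0856
```

```bash
python3 st.py; python3 - <<'E'
from h import *
import pickle
d=bot.grab_frame('side'); save(d,'s3.png'); 
c=cv2.cvtColor(d['pixels'],cv2.COLOR_RGB2BGR)[120:250,220:340]
cv2.imwrite('pics/s3c.png',cv2.resize(c,None,fx=4.5,fy=4.5,interpolation=cv2.INTER_CUBIC))
E
```

```text
t 10.0 p [0.4981 0.1998 0.1979] ang -45.9 tilt 0.29 w 0.0856 F [ 1.5  0.6 -0.3] T [-0.072 -0.029 -0.025] q6 1.127
```

View pics/s3c.png

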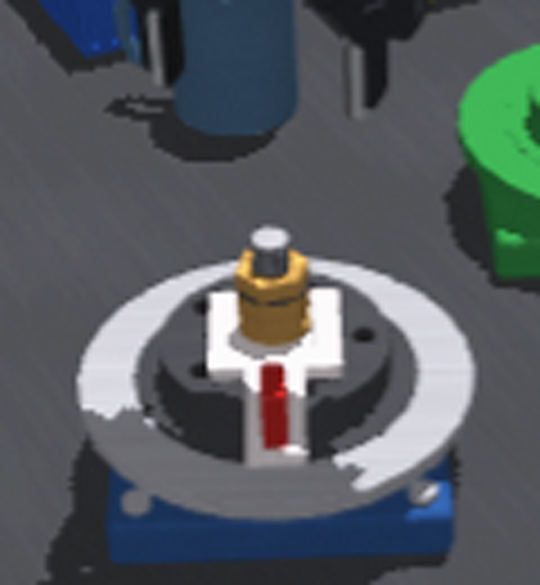

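The nut sits higher on the spindle with the plate still under it and the tab at about (273,405) in the crop. I'll check whether the plate turned.

```bash
python3 - <<'E'
from f2 import *
d2=bot.grab_frame('side'); t2=bot.grab_frame('top'); save(t2,'t3.png')
def masks(q,roi):
    I=q['pixels'][roi[0]:roi[1],roi[2]:roi[3]].astype(float)
    return np.clip((I[...,0]-np.maximum(I[...,1],I[...,2])-30)/60,0,1)
roi=(195,235,265,300)
ys,xs=np.mgrid[roi[0]:roi[1],roi[2]:roi[3]]
for q in (d,d2):
    r=masks(q,roi); print('red',r.sum(),(xs*r).sum()/r.sum(),(ys*r).sum()/r.sum())
    def cost(v):
        x,y,a,dz=v[0],v[1],v[2],v[3]
        m=render(q,[hullpoly(q,tf(box(.070,.096,-.006,.006,.083+dz,.115+dz),x,y,a))],roi)
        return ((m-r)**2).sum()
    for a in (-119,-117,-115,-113,-111):
        print(a,[round(float(cost((.495+o,.196,np.radians(a),0.0005))),1) for o in (-.003,-.0015,0,.0015,.003)])
    print(proj(q,tf([[.083,0,.1],[.083,.003,.1],[.083,-.003,.1]],.495,.196,np.radians(-115.4))))
c=cv2.cvtColor(t2['pixels'],cv2.COLOR_RGB2BGR)[180:310,180:320]
cv2.imwrite('pics/t3c.png',cv2.resize(c,None,fx=4.5,fy=4.5,interpolation=cv2.INTER_CUBIC))
E
```

```text
red 99.66666666666667 280.54331103678925 209.76204013377924
-119 [134.5, 108.9, 85.5, 59.5, 35.1]
-117 [83.3, 56.8, 33.4, 16.3, 13.0]
-115 [33.0, 14.2, 14.2, 32.9, 56.2]
-113 [20.2, 39.0, 63.0, 88.5, 110.1]
-111 [65.7, 92.0, 116.5, 138.8, 164.5]
[[280.68076786 210.44404185]
 [282.13398114 210.39273016]
 [279.2267949  210.49535379]]
red 96.61666666666666 280.4876660341556 209.81852682421945
-119 [130.0, 105.3, 83.0, 58.2, 34.7]
-117 [80.5, 55.2, 32.9, 17.5, 15.5]
-115 [31.9, 14.5, 17.3, 36.5, 59.0]
-113 [22.7, 42.0, 65.5, 90.4, 111.0]
-111 [67.4, 93.2, 117.0, 138.5, 163.3]
[[280.68076786 210.44404185]
 [282.13398114 210.39273016]
 [279.2267949  210.49535379]]
```

View pics/t3c.png

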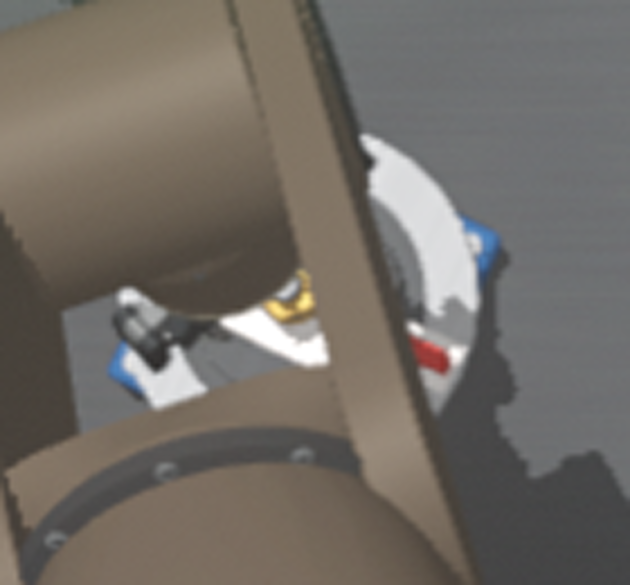

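Request:
jog_arm(targets="-0.019 -0.038 -0.01 0 0 7 0; -0.0377 -0.0758 -0.02 0 0 14 0; -0.0377 -0.0758 -0.04 0 0 20.5 0; -0.0377 -0.0758 -0.055 0 0 20.5 0; -0.0377 -0.0758 -0.055 0 0 20.5 0; -0.0377 -0.0758 -0.055 0 0 20.5 0")

```text
time_s: 10.75
tcp_pos: [0.4574, 0.1231, 0.1381]
tcp_rot: [0.845, 0.534, -0.002, -0.0]
contact_force: [-0.0, -0.3, 0.5]
width: 0.0854
```

```bash
python3 st.py; python3 - <<'E'
from h import *
d=bot.grab_frame('side')
c=cv2.cvtColor(d['pixels'],cv2.COLOR_RGB2BGR)[120:250,220:340]
cv2.imwrite('pics/s4c.png',cv2.resize(c,None,fx=4.5,fy=4.5,interpolation=cv2.INTER_CUBIC))
E
```

```text
t 10.75 p [0.4574 0.1231 0.1381] ang -25.42 tilt 0.2 w 0.0854 F [-0.  -0.3  0.5] T [ 0.004  0.021 -0.041] q6 0.645
```

View pics/s4c.png

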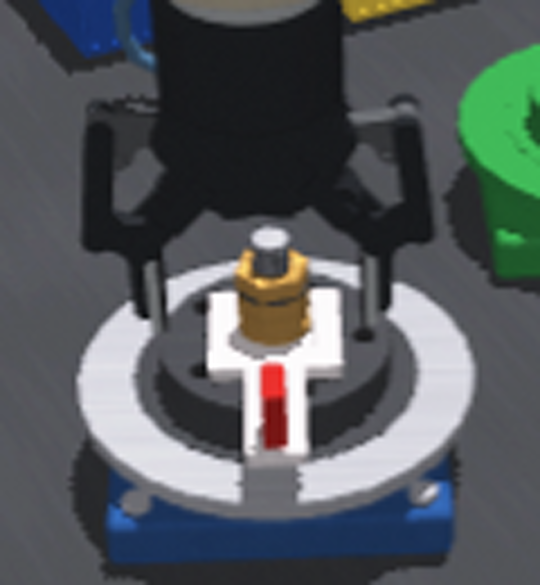

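The fingers are centred left and right of the red tab, which is at about (273,405) in the crop. Descending and closing gently.

Request:
jog_arm(targets="0.003 0.001 -0.02 0 0 0 0; 0.003 0.001 -0.04 0 0 0 0; 0.003 0.001 -0.048 0 0 0 60; 0.003 0.001 -0.048 0 0 0 120; 0.003 0.001 -0.048 0 0 0 170; 0.003 0.001 -0.048 0 0 0 180", newtons=20)

```text
time_s: 11.4
tcp_pos: [0.4614, 0.1245, 0.0914]
tcp_rot: [0.845, 0.534, -0.001, 0.0]
contact_force: [0.8, 0.4, -0.4]
width: 0.0281
```

```bash
python3 st.py
```

```text
t 11.4 p [0.4614 0.1245 0.0914] ang -25.41 tilt 0.07 w 0.0281 F [ 0.8  0.4 -0.4] T [-0.008  0.016 -0.034] q6 0.646
```

Request:
jog_arm(targets="-0.001 -0.0005 -0.002 0 0 0 200; -0.001 -0.0005 -0.002 0 0 0 215; -0.001 -0.0005 -0.002 0 0 0 235; -0.001 -0.0005 -0.002 0 0 0 240", newtons=20)

```text
time_s: 11.8
tcp_pos: [0.4605, 0.1239, 0.0898]
tcp_rot: [0.845, 0.534, -0.0, 0.0]
contact_force: [-1.6, -1.0, 6.3]
width: 0.0118
```

```bash
python3 st.py
```

```text
t 11.8 p [0.4605 0.1239 0.0898] ang -25.41 tilt 0.07 w 0.0118 F [-1.6 -1.   6.3] T [-0.045  0.225  0.022] q6 0.645
```

Request:
jog_arm(targets="0 0 0.0004 0 0 0 240; 0 0 0.0004 0 0 0 240; -0.0009 -0.0018 0.0004 0 0 0 240; -0.0017 -0.0036 0.0004 0 0 0 240; -0.0026 -0.0054 0.0004 0 0 0 240", newtons=50)

```text
time_s: 12.3
tcp_pos: [0.4577, 0.1184, 0.0901]
tcp_rot: [0.845, 0.534, -0.001, 0.0]
contact_force: [-0.2, 0.8, -0.3]
width: 0.0109
```

```bash
python3 st.py
```

```text
t 12.3 p [0.4577 0.1184 0.0901] ang -25.4 tilt 0.07 w 0.0109 F [-0.2  0.8 -0.3] T [-0.057  0.047 -0.005] q6 0.635
```

Request:
jog_arm(targets="-0.0013 -0.0027 0 0 0 0 240; -0.0026 -0.0054 0 0 0 0 240; -0.0039 -0.0081 0 0 0 0 240; -0.0051 -0.0108 0 0 0 0 240")

```text
time_s: 12.7
tcp_pos: [0.4525, 0.1073, 0.0901]
tcp_rot: [0.845, 0.534, -0.001, 0.0]
contact_force: [0.1, -0.2, -1.6]
width: 0.0107
```

```bash
python3 st.py; python3 - <<'E'
from h import *
d=bot.grab_frame('side')
c=cv2.cvtColor(d['pixels'],cv2.COLOR_RGB2BGR)[120:250,220:340]
cv2.imwrite('pics/s5c.png',cv2.resize(c,None,fx=4.5,fy=4.5,interpolation=cv2.INTER_CUBIC))
E
```

```text
t 12.7 p [0.4525 0.1073 0.0901] ang -25.41 tilt 0.07 w 0.0107 F [ 0.1 -0.2 -1.6] T [-0.027 -0.029 -0.02 ] q6 0.614
```

View pics/s5c.png

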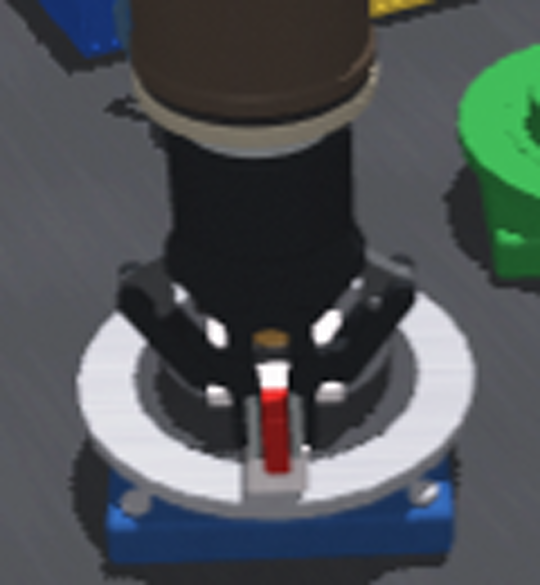

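The plate moves with the tab, about 18 mm out, with practically no force. Continuing.

Request:
jog_arm(targets="-0.0017 -0.0036 0 0 0 0 240; -0.0034 -0.0072 0 0 0 0 240; -0.0051 -0.0108 0 0 0 0 240; -0.0069 -0.0145 0 0 0 0 240; -0.0086 -0.0181 0 0 0 0 240")

```text
time_s: 13.25
tcp_pos: [0.4434, 0.0886, 0.0901]
tcp_rot: [0.845, 0.534, -0.001, 0.0]
contact_force: [0.1, 0.1, -0.9]
width: 0.011
```

```bash
python3 st.py
```

```text
t 13.25 p [0.4434 0.0886 0.0901] ang -25.42 tilt 0.09 w 0.011 F [ 0.1  0.1 -0.9] T [-0.027  0.031 -0.021] q6 0.577
```

Request:
jog_arm(targets="-0.0017 -0.0036 0 0 0 0 240; -0.0034 -0.0072 0 0 0 0 240; -0.0051 -0.0108 0 0 0 0 240; -0.0069 -0.0145 0 0 0 0 240; -0.0086 -0.0181 0 0 0 0 240; -0.0086 -0.0181 0 0 0 0 240")

```text
time_s: 13.85
tcp_pos: [0.4345, 0.07, 0.09]
tcp_rot: [0.845, 0.534, -0.001, 0.0]
contact_force: [-0.1, 0.4, -1.6]
width: 0.0111
```

```bash
python3 st.py; python3 - <<'E'
from h import *
d=bot.grab_frame('side')
c=cv2.cvtColor(d['pixels'],cv2.COLOR_RGB2BGR)[120:250,220:340]
cv2.imwrite('pics/s6c.png',cv2.resize(c,None,fx=4.5,fy=4.5,interpolation=cv2.INTER_CUBIC))
E
```

```text
t 13.85 p [0.4345 0.07   0.09  ] ang -25.44 tilt 0.1 w 0.0111 F [-0.1  0.4 -1.6] T [-0.034 -0.019 -0.009] q6 0.538
```

View pics/s6c.png

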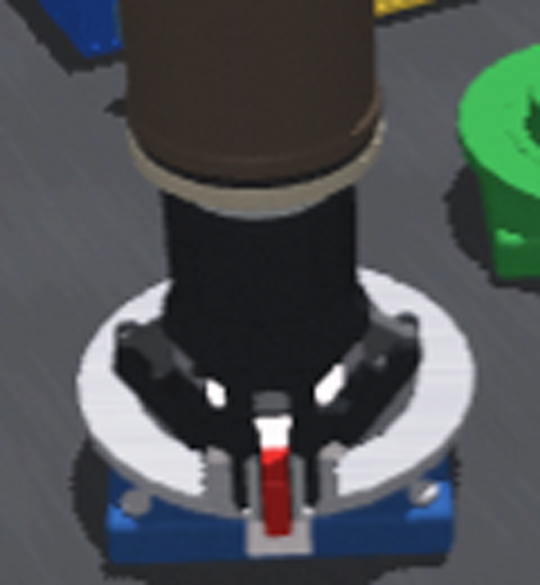

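The plate is about 60 mm out, slot clear of the nut and forces below 2 N. Lifting and carrying it to the bay.

Request:
jog_arm(targets="-0.001 -0.002 0.01 0 0 0 240; 0 -0.008 0.025 0 0 0 240; 0.008 -0.03 0.035 0 0 4 240; 0.016 -0.06 0.035 0 0 8 240; 0.024 -0.1 0.035 0 0 14 240; 0.032 -0.14 0.035 0 0 20 240; 0.04 -0.18 0.035 0 0 26 240; 0.045 -0.22 0.035 0 0 30.9 240")

```text
time_s: 14.7
tcp_pos: [0.4803, -0.1516, 0.1259]
tcp_rot: [0.671, 0.742, -0.0, 0.001]
contact_force: [0.5, -0.0, -0.8]
width: 0.0106
```

```bash
python3 st.py
```

```text
t 14.7 p [ 0.4803 -0.1516  0.1259] ang 5.72 tilt 0.12 w 0.0106 F [ 0.5 -0.  -0.8] T [-0.043 -0.029  0.018] q6 -0.463
```

Request:
jog_arm(targets="0.0015 -0.035 0 0 0 0 240; 0.003 -0.065 0 0 0 0 240; 0.0032 -0.077 0 0 0 0 240; 0.0032 -0.077 -0.025 0 0 0 240; 0.0032 -0.077 -0.045 0 0 0 240; 0.0032 -0.077 -0.055 0 0 0 240; 0.0032 -0.077 -0.055 0 0 0 240")

```text
time_s: 15.4
tcp_pos: [0.4828, -0.2278, 0.0702]
tcp_rot: [0.671, 0.742, -0.001, -0.0]
contact_force: [0.2, 0.1, -0.5]
width: 0.011
```

```bash
python3 st.py; python3 - <<'E'
from h import *
d=bot.grab_frame('side'); t=bot.grab_frame('top')
c=cv2.cvtColor(d['pixels'],cv2.COLOR_RGB2BGR)[200:400,290:490]
e=cv2.cvtColor(t['pixels'],cv2.COLOR_RGB2BGR)[170:300,330:460]
cv2.imwrite('pics/s7.png',np.hstack([cv2.resize(c,(400,400)),cv2.resize(e,(400,400))]))
E
```

```text
t 15.4 p [ 0.4828 -0.2278  0.0702] ang 5.74 tilt 0.08 w 0.011 F [ 0.2  0.1 -0.5] T [-0.026 -0.056 -0.033] q6 -0.595
```

View pics/s7.png

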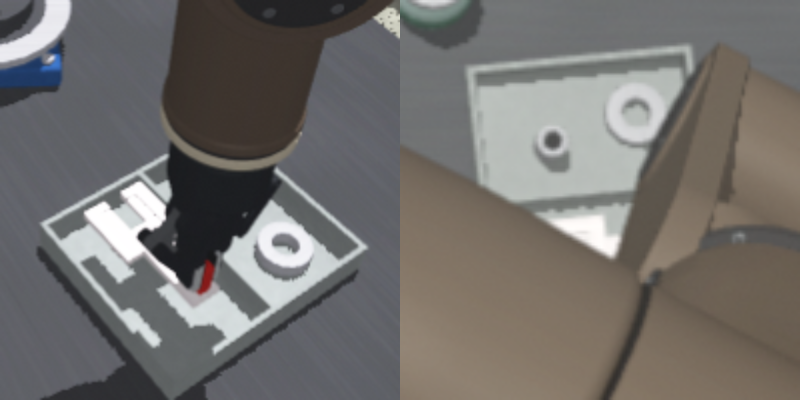

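```bash
python3 - <<'E'
from f2 import *
d=bot.grab_frame('side')
I=cv2.cvtColor(d['pixels'],cv2.COLOR_RGB2BGR); k=4; roi=(240,400,300,480)
J=cv2.resize(I[roi[0]:roi[1],roi[2]:roi[3]],None,fx=k,fy=k,interpolation=cv2.INTER_CUBIC)
U=np.array([[-.028,-.032],[.034,-.032],[.034,-.014],[.098,-.014],[.098,.014],[.034,.014],[.034,.032],[-.028,.032]])
a=np.radians(5.74-90)
off=np.array([.4825,-.229])  # tab in vision frame
def dr(P,c):
    W=((proj(d,P)+.5-[roi[2],roi[0]])*k).astype(np.int32); cv2.polylines(J,[W],True,c,1)
for z,c in ((.064,(0,0,255)),(.013,(255,0,0))):
    P=np.c_[U-[.083,0],np.full(8,z)]; dr(tf(P,off[0],off[1],a),c)
B=np.array([[-.11,-.09],[-.003,-.09],[-.003,.09],[-.11,.09]])
for z in (.005,.032):
    dr(tf(np.c_[B,np.full(4,z)],.5354,-.1766,.0949),(0,255,0))
cv2.imwrite('pics/ov.png',J)
E
```

```text
(no output)
```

View pics/ov.png

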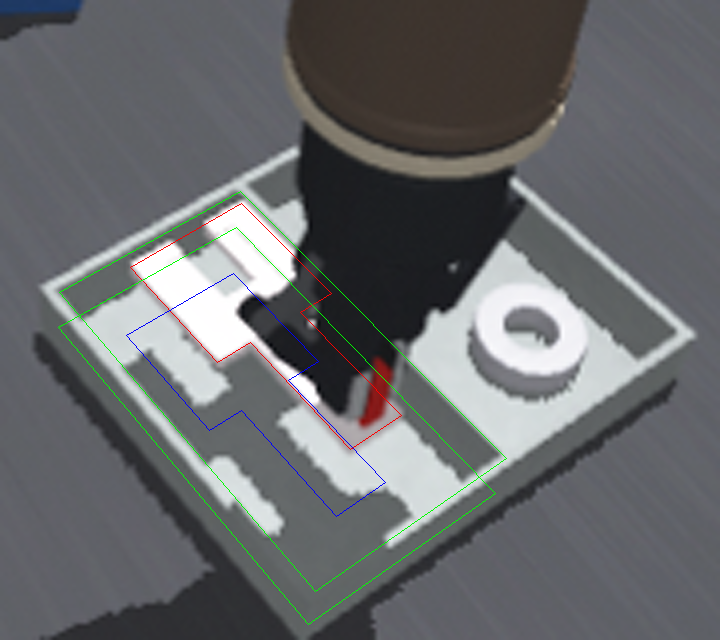

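The predicted outline (red) matches the plate, and the landing outline (blue) is well inside the bay. Lowering.

Request:
jog_arm(targets="0 -0.001 -0.012 0 0 -0.3 240; 0 -0.001 -0.024 0 0 -0.3 240; 0 -0.001 -0.034 0 0 -0.3 240; 0 -0.001 -0.042 0 0 -0.3 240; 0 -0.001 -0.046 0 0 -0.3 240; 0 -0.001 -0.047 0 0 -0.3 240")

```text
time_s: 16.15
tcp_pos: [0.4837, -0.2293, 0.0241]
tcp_rot: [0.673, 0.74, -0.0, 0.001]
contact_force: [-0.5, -0.3, -1.1]
width: 0.0108
```

```bash
python3 st.py
```

```text
t 16.15 p [ 0.4837 -0.2293  0.0241] ang 5.44 tilt 0.11 w 0.0108 F [-0.5 -0.3 -1.1] T [-0.016  0.006 -0.041] q6 -0.591
```

Request:
jog_arm(targets="0 0 -0.001 0 0 0 240; 0 0 -0.002 0 0 0 240; 0 0 -0.003 0 0 0 240")

```text
time_s: 16.45
tcp_pos: [0.4838, -0.2294, 0.0212]
tcp_rot: [0.673, 0.74, -0.0, 0.001]
contact_force: [-0.4, 0.5, 0.2]
width: 0.0107
```

```bash
python3 st.py
```

```text
t 16.45 p [ 0.4838 -0.2294  0.0212] ang 5.44 tilt 0.13 w 0.0107 F [-0.4  0.5  0.2] T [-0.08  -0.015  0.031] q6 -0.591
```

Request:
jog_arm(targets="0 0 -0.0005 0 0 0 240; 0 0 -0.001 0 0 0 240; 0 0 -0.001 0 0 0 240")

```text
time_s: 16.75
tcp_pos: [0.4839, -0.2294, 0.0203]
tcp_rot: [0.673, 0.74, -0.0, 0.001]
contact_force: [-0.5, -0.0, -1.1]
width: 0.011
```

```bash
python3 st.py
```

```text
t 16.75 p [ 0.4839 -0.2294  0.0203] ang 5.44 tilt 0.14 w 0.011 F [-0.5 -0.  -1.1] T [-0.018  0.041 -0.009] q6 -0.591
```

Request:
jog_arm(targets="0 0 -0.0005 0 0 0 240; 0 0 -0.001 0 0 0 240; 0 0 -0.001 0 0 0 240")

```text
time_s: 17.05
tcp_pos: [0.4839, -0.2295, 0.0199]
tcp_rot: [0.673, 0.74, -0.0, 0.001]
contact_force: [-3.2, 2.2, 14.1]
width: 0.0113
```

```bash
python3 st.py
```

```text
t 17.05 p [ 0.4839 -0.2295  0.0199] ang 5.44 tilt 0.15 w 0.0113 F [-3.2  2.2 14.1] T [ 0.308  0.48  -0.005] q6 -0.591
```

Floor contact felt at TCP z ≈ 0.020 m. Releasing with a partial opening and lifting away.

Request:
jog_arm(targets="0 0 0.0002 0 0 0 240; 0 0 0.0002 0 0 0 215; 0 0 0.0002 0 0 0 180; 0 0 0.0002 0 0 0 170; 0 0 0.0002 0 0 0 170; 0 0 0.02 0 0 0 170; 0 0 0.06 0 0 0 170; 0 0 0.11 0 0 0 170")

```text
time_s: 17.85
tcp_pos: [0.4827, -0.2288, 0.1297]
tcp_rot: [0.673, 0.74, -0.001, -0.0]
contact_force: [1.1, -1.3, -0.6]
width: 0.0283
```

Request:
jog_arm(targets="0 0.03 0.03 0 0 0 170; 0 0.07 0.05 0 0 0 170; 0 0.11 0.05 0 0 0 170; 0 0.15 0.05 0 0 0 170; 0 0.19 0.05 0 0 0 170; 0 0.23 0.05 0 0 0 170; 0 0.26 0.05 0 0 0 170; 0 0.26 0.05 0 0 0 170")

```text
time_s: 18.65
tcp_pos: [0.4824, 0.0341, 0.1797]
tcp_rot: [0.672, 0.741, -0.001, -0.001]
contact_force: [-1.2, 0.5, 0.9]
width: 0.0288
```

```bash
python3 st.py; python3 - <<'E'
from f2 import *
d=bot.grab_frame('side'); tt=bot.grab_frame('top'); save(d,'s8.png'); save(tt,'t8.png')
J=cv2.cvtColor(tt['pixels'],cv2.COLOR_RGB2BGR)[170:300,330:460]
cv2.imwrite('pics/t8c.png',cv2.resize(J,None,fx=4.5,fy=4.5,interpolation=cv2.INTER_CUBIC))
for n in ('plate_tab','nut_mid'):
  for q in (d,tt): print(n,[(np.round(r['centre'],3).tolist(),round(r['score'],2)) for r in bot.search_frame(n,q)])
E
```

```text
t 18.65 p [0.4824 0.0341 0.1797] ang 5.61 tilt 0.1 w 0.0288 F [-1.2  0.5  0.9] T [ 0.007 -0.01  -0.001] q6 -0.09
plate_tab [([0.482, -0.172, 0.014], 0.82), ([0.57, -0.145, 0.036], 0.29)]
plate_tab [([0.481, -0.169, 0.015], 0.61)]
nut_mid [([0.212, 0.312, 0.102], 0.81), ([0.775, 0.306, 0.102], 0.72), ([0.494, 0.187, 0.102], 0.63), ([0.601, -0.22, 0.021], 0.25)]
nut_mid [([0.215, 0.322, 0.115], 0.6), ([0.77, 0.307, 0.113], 0.54), ([0.49, 0.193, 0.115], 0.48)]
```

View pics/s8.png

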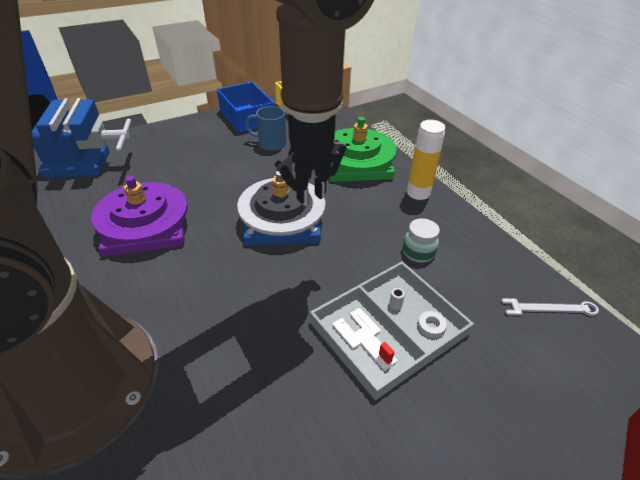

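View pics/t8c.png

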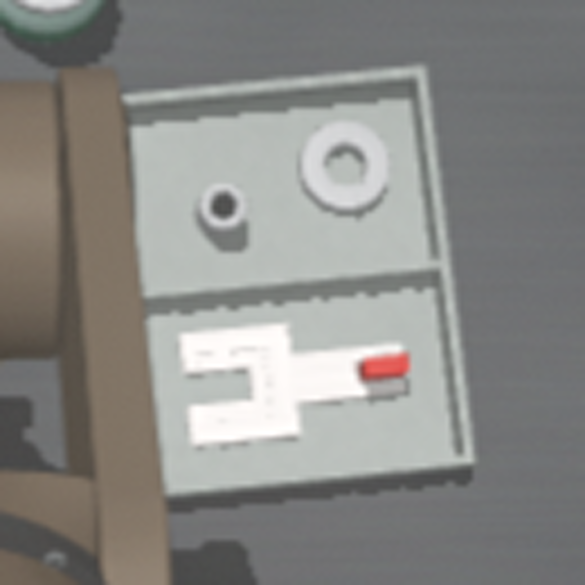

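The plate lies flat in the near bay, tab up: U at about (240,385) and tab at (385,365) in the crop. The bearing, socket and jar are unmoved, the nut is still raised, and the arm is free of everything. Handing in.

```bash
python3 -c "
from workcell import bot
print(bot.sign_off()); print(bot.sense()['time_s'])"
```

```text
the job is handed in; nothing more can be done
None
the job is handed in; nothing more can be done
```

The job is done and handed in at about 19 s of the 72 s allowed; the hand-in reports no verdict.

- **Nut:** I gripped it on the flats and turned it about 152° clockwise. The torque stayed at 0.1–0.2 N m until the stop, then read 0.36 and 0.52 N m on the last two steps. I let the twist off before opening the fingers.
- **Plate:** I drew it out by the red tab about 60 mm with under 2 N of force, then carried it to the bay and lowered it until I felt the floor (about 14 N). Then I released it and lifted clear.
- **Last checks:** In the final pictures the plate lies flat, tab up, well inside the near bay. The bearing, socket and grease jar looked unmoved by eye. The tool was about 160 mm from the nut and touching nothing.
- **Nut height:** I did not measure it directly at the end. That it is still unscrewed rests on feeling the stop, the fingers rising about 4 mm with it, and how it looked in the pictures.
- **Disagreements:** The two cameras differed by 2–3 mm on the spindle's position, and gripping the nut put it about 1.5 mm from my camera estimate. The network reported the middle of the whole plate when asked for the tab, so I used my own fit instead. The side-camera tray fit disagreed with the top one by over 10 mm and fitted poorly, so I used the top one.

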